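# Step the test-load dial on by four clicks

## Robot

A 6-joint arm with a two-finger parallel gripper is mounted at the origin on a cart in front of the work surface, level with it; the furniture and walls round the work are solid. World frame = base frame: x ahead of the robot, y to its left, z up, the work surface at z = 0. Lengths are in m, angles in degrees, forces in N, time in s.
With the tool pointing down it reaches from about 0.4 to 0.825 m from the base axis. Payload 7 kg.
Tool frame: the origin (TCP) lies between the finger pads; the fingertips stand 25 mm ahead of it and the grasp point (between the pads) lies 6 mm ahead of it; z points along the fingers, y is the line along which they close (so a half turn about z gives the same grasp; the last joint's range is limited). The gripper opens to 88 mm and grips with 3 to 60 N. Pads are 19 mm wide; open, the fingers measure 130 mm over their backs; the gripper's body (78 mm by 193 mm) begins 47 mm behind the grasp point.
Start: joints at [16.507, 20.546, 0.682, 0, -70.136, -16.507], TCP at [0.675, -0, 0.252] pointing down, gripper open.
Joint ranges: [-176.03, 176.03], [-82.01, 121.73], [-58.28, 71.71], [-173.87, 95.51], [-174.79, -0.11], [-173.66, 173.66]. Speed limits (degrees/s): [136.94, 136.94, 172.46, 180, 180, 180].

## Interface

Orientations are given as [roll, pitch, yaw] about the fixed x, y, z axes, in that order (R = Rz(yaw) Ry(pitch) Rx(roll)).
In Python, from plant import r gives the robot as it stands.
- The arm moves only by the shell command python3 -m crank 'ROWS' [FORCE]. ROWS is JSON, a list of rows, each a list of 3 entries, a list of its own where there are three numbers: the turn, a rotation vector about the tool's x, y, z in degrees, then the shift along the tool's x, y, z in cm, then the closure, from -1 (fully open) to 1 (shut). In form: [[[wx, wy, wz], [dx, dy, dz], fingers], ...]. A call has 1 to 8 rows; each row shifts and turns the commanded pose from where the row before left it, along the tool's axes as they then stand; what a row does not reach is not made up. A row lasts 1/10 s, in which the tool goes at most 50 mm and 8.59 degrees, less where a joint would pass 70% of its speed; a pose out of reach is approached as far as the arm can. A call with a gripper value outside its range is refused whole. The fingers move at their own pace and stop on an object; FORCE is the grip in N (left out, the last holds). Time passes only in rows, so rows that do not move let the fingers close. It gives the time, the measured TCP pose, the force, the opening and the grip force at its end, in the units of the state.
- r.get_state(): the state, without advancing time (a new reading comes with each control period).
- r.capture(name): name is "scene" or "side" or "wrist"; returns a dict with "color" (420x560x3 uint8, red, green, blue), "range_z" (420x560 float32, m along the optical axis (not along the pixel's ray), 0 where there is no reading), "intrinsics" (3x3 intrinsics, pixels), "world_from_camera" (4x4, takes a point from camera to world coordinates); the wrist camera has in their place "hand_eye" (4x4, takes a point from camera to tool coordinates, whose origin is the TCP and whose axes are the flange's). Camera axes: x right, y down, z forward; pixel columns grow to the right and rows downward; lengths in m; the calibration is good to about 2 mm. A picture is of the moment at which its call begins: read the wrist's pose just before it.
- r.close_job(): hands the job in; it is judged then, once.
The state is a dict: "time_s": time; "joints": joint angles; "qd": joint speeds; "joint_torque": joint torques, N m; "tcp_pos": TCP position; "eef_rot": TCP orientation; "contact_force": force on the tool from outside, world axes, zero at the start; "moment": the same for the moment, N m; "gripper_width": finger opening in m; "gripper_force": force on a finger pad.
Only numpy, scipy, OpenCV 4.12 (cv2) and the standard library are available. Lean on these libraries where they do the work, as an engineer would, in place of code of your own. Each camera call takes 0.05 s, during which the arm holds its last target. There are 200 camera calls.

## Task

The hardness tester's load unit, the low grey box with the large black click-stop dial on top, is set four steps too low. With the fingertips pushing against the dial's raised bar, turn the dial clockwise (seen from above) by exactly four clicks from where it stands, without running past the fourth, and leave it resting in that click stop with the hand clear. Pick nothing up, do not shove the box, and leave its small knob and the things standing round it alone.

Things in the scene. Friction and masses are not known exactly. Their poses are not given: they have to be found in the camera images.
- load_unit: low grey box with an aluminium top plate on rubber feet, 160 x 210 mm (its own x, y), top 52 mm above the worktop, 4 to 6.5 kg, standing loose; origin at the centre of its underside, z up, x to its back. On top: the large black click-stop dial on its +y part, a black window and the small trim knob on its -y part
- load_dial (a joint): turn of the large dial, rad, growing clockwise seen from above. 12 click stops 0.5236 apart (0, 0.5236 ... 5.760), end stops just beyond; starts in one of the first four. Leaving a stop takes about 0.2 N m (4 to 6 N near the bar's long end); resistance falls to nothing half way to the next stop, then the dial snaps forward into it by itself
- dial_centre (a point): point on the dial's vertical axis, level with the top of its bar (87 mm above the worktop). The dial is a black disc 100 mm across, top face 64 mm above the worktop, with a raised bar across it
- bar_tip (a point): point at the long end of the dial's raised black bar, on its top edge, 48 mm from the dial axis, 87 mm above the worktop; turns with the dial. The bar is 12 mm wide with upright sides, stands 23 mm above the disc, bears a white line on the long end; its short end reaches 18 mm beyond the axis; a round boss 17 mm across on the axis is as high as the bar
- trim_knob (a joint): the small round trim knob on the load unit, to be left alone; value in rad, starts at 0, turns easily
- trim_top (a point): centre of the top of the small trim knob, 20 mm across, 70 mm above the worktop, 114 mm from the dial axis
- bystander_standard: a copper-coloured steel disc, 45 mm across, 20 mm high, standing loose beside the load unit, to be left alone; origin at the centre of its underside
- bystander_tall: a plain grey steel cylinder, 36 mm across, 34 mm high, standing loose beside the load unit, to be left alone; origin at the centre of its underside
- bystander_block: a flat steel disc (hardness test block), 50 mm across, 12 mm high, standing loose beside the load unit, to be left alone; origin at the centre of its underside
- bystander_loupe: a black eyepiece loupe standing upright, 36 mm across, 47 mm high, standing loose beside the load unit, to be left alone; origin at the centre of its underside
- bystander_anvil: a steel cylinder with a V notch across its top, 53 mm across, 34 mm high, standing loose beside the load unit, to be left alone; origin at the centre of its underside

How it is judged:
By the outcome, as a careful person would: the job done as asked, in the order asked, and still so for the second after the job is handed in, with the robot touching nothing.
It also fails if it takes over 42 s, if anything falls off the work surface, if the arm or the gripper's body presses on something with over 40 N, if the wrist force passes 120 N, or if a joint passes its speed limit or range.

## Working session

There is one attempt and no reset: what is moved stays moved. The work goes in short steps, Python scripts to look and compute and a shell command to move; the robot and the scene stay as the last step left them, time stands still between calls to the robot, and variables do not carry over. Pictures are saved under pics/ and viewed, at most 10 in all, crops included, and the job is handed in when it is done.

```bash
mkdir -p pics; ls; python3 - <<'E'
from plant import r
import cv2,numpy as np
s=r.get_state();print(s)
for n in ["scene","wrist"]:
    c=r.capture(n);cv2.imwrite(f"pics/{n}0.png",c["color"][:,:,::-1])
    np.savez(f"{n}0.npz",**c)
    print(n,c["intrinsics"].tolist(),np.round(c.get("world_from_camera",c.get("hand_eye")),4).tolist())
E
```

```text
pics
{'time_s': 0.0, 'joints': array([ 1.65076671e+01,  2.05898276e+01,  6.35138380e-01, -1.79687569e-02,
       -7.01387325e+01, -1.65071988e+01]), 'qd': array([-0.0074881 ,  0.05747154, -0.08285858,  0.0551872 , -0.03671872,
       -0.01042605]), 'joint_torque': array([-8.00930356e-04, -5.82726967e+01,  2.93058443e+01,  6.99745238e+00,
        6.93249181e-03, -2.06530804e-04]), 'tcp_pos': array([ 6.74550257e-01, -2.78340262e-05,  2.50657959e-01]), 'eef_rot': array([ 1.79905629e+02, -1.03508618e-02, -9.00056417e+01]), 'contact_force': array([-0.69555811,  0.35001682,  0.19940525]), 'moment': array([-0.02567456,  0.01510103,  0.06612085]), 'gripper_force': 0.0, 'gripper_width': 0.08746946142779158}
scene [[428.89881853582807, 0.0, 277.36389824488367], [0.0, 428.89881853582807, 202.16104003775408], [0.0, 0.0, 1.0]] [[0.8476, -0.3692, 0.3812, 0.2807], [-0.5305, -0.6051, 0.5936, -0.4041], [0.0115, -0.7053, -0.7088, 0.6766], [0.0, 0.0, 0.0, 1.0]]
wrist [[298.3979504143277, 0.0, 279.5203502403317], [0.0, 298.3979504143277, 213.25822800113485], [0.0, 0.0, 1.0]] [[0.0002, -0.9622, -0.2724, 0.0736], [1.0, -0.0003, 0.0016, 0.0006], [-0.0016, -0.2724, 0.9622, -0.1341], [0.0, 0.0, 0.0, 1.0]]
```

View pics/scene0.png

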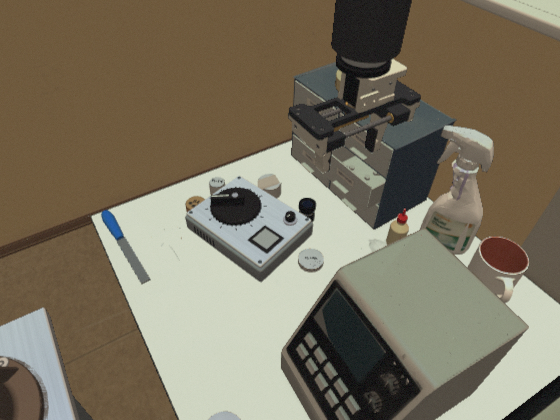

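View pics/wrist0.png

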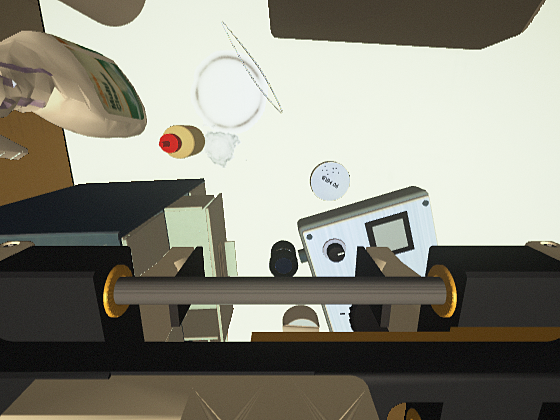

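The scene view shows the load unit with its dial at about (236,205), the bar's white line pointing left at about (213,198), the trim knob at (290,217), and a big cabinet behind. The wrist view does not yet cover the dial. I'll enlarge the scene crop and print a few depth points.

```bash
cat > h.py <<'E'
import numpy as np,cv2
def ray(K,T,u,v):
    d=T[:3,:3]@np.array([(u-K[0,2])/K[0,0],(v-K[1,2])/K[1,1],1.]);return T[:3,3],d
def atz(K,T,u,v,z):
    o,d=ray(K,T,u,v);return o+d*(z-o[2])/d[2]
def cloud(c,T):
    K=c["intrinsics"];Z=c["range_z"];v,u=np.indices(Z.shape)
    P=np.stack([(u-K[0,2])/K[0,0]*Z,(v-K[1,2])/K[1,1]*Z,Z],-1)@T[:3,:3].T+T[:3,3];P[Z==0]=np.nan;return P
E
python3 - <<'E'
from h import *
c=np.load("scene0.npz");P=cloud(c,c["world_from_camera"])
im=c["color"][160:285,175:335,::-1]
cv2.imwrite("pics/crop0.png",cv2.resize(im,None,fx=5,fy=4.8,interpolation=cv2.INTER_CUBIC)[:600,:800])
# top-down height map summary
x,y,z=[P[...,i].ravel() for i in range(3)]
m=(x>.2)&(x<1.1)&(y>-.4)&(y<.5)&np.isfinite(z)
H=np.full((18,18),np.nan)
for a,b,h in zip(x[m],y[m],z[m]):
    i=int((a-.2)/.05);j=int((b+.4)/.05);H[i,j]=np.nanmax([H[i,j],h])
np.set_printoptions(linewidth=200)
print("rows x .2.., cols y -.4.. step .05 (cm)");print(np.round(H*100))
for u,v in[(236,205),(213,198),(290,217),(268,185),(217,185),(193,204),(308,208),(311,259),(265,238)]:print(u,v,np.round(P[v,u],3))
E
```

```text
rows x .2.., cols y -.4.. step .05 (cm)
[[ nan  nan  nan  nan  nan  nan  nan  nan  nan  nan  nan -75. -75. -75. -75. -75. -75. -75.]
 [ nan  nan  nan  nan   0.   0.   0.   0.   0.   0.   0.   0.   0.   2.   0. -75. -75. -75.]
 [ nan  nan  nan  nan   2.   0.   0.   0.   0.   0.   1.   1.   2.   3.   2.  nan  nan  nan]
 [ nan  nan  nan   0.   2.   0.   0.   0.   0.   0.   0.   0.   0.   0.   0.  nan  nan  nan]
 [ nan  nan  10.   9.   9.   0.   0.   0.   0.   0.   0.   5.   0.   0.   0.  nan  nan  nan]
 [ nan  20.  20.  18.  18.   0.   0.   4.   5.   5.   7.   9.   5.   2.   0.  nan  nan  nan]
 [ nan  22.  22.  22.  22.   0.   0.   5.   6.   6.   9.   9.   6.   4.   0.  nan  nan  nan]
 [ nan  22.  22.  22.  22.  nan   0.  34.  34.   7.   9.   7.   5.   4.   0.  nan  nan  nan]
 [  0.  22.  22.  22.  22.  nan   0.  50.  49.   7.   5.   5.   4.   0.   0.  nan  nan  nan]
 [ 22.  22.  22.  22.  22.  nan   0.  50.  40.   5.   5.   4.   4.   0.   0.  nan  nan  nan]
 [  0.   0.  nan  nan  nan  nan   0.  48.  30.  14.  14.   0.   2.   0.   0.  nan  nan  nan]
 [  0.   0.  nan  nan  nan  nan  10. 
[... 169 characters left out ...]
.  12.  26.  26.  22.  22.  22.  nan  nan  nan  22.  nan  nan  nan  nan]
 [  0.   4.  13.  20.   0.   0.  nan  22.  22.  22.  nan  nan  nan  nan  nan  nan  nan  nan]
 [ nan   3.  13.  20.  nan  nan  nan  nan  nan  nan  nan  nan  nan  nan  nan  nan  nan  nan]
 [ nan  nan  nan  nan  nan  nan  nan  nan  nan  nan  nan  nan  nan  nan  nan  nan  nan  nan]
 [ nan  nan  nan  nan  nan  nan  nan  nan  nan  nan  nan  nan  nan  nan  nan  nan  nan  nan]]
236 205 [0.533 0.14  0.069]
213 198 [0.497 0.166 0.086]
290 217 [0.606 0.056 0.071]
268 185 [0.646 0.204 0.018]
217 185 [0.541 0.248 0.035]
193 204 [0.476 0.233 0.022]
308 208 [0.664 0.077 0.047]
311 259 [ 0.611 -0.013  0.012]
265 238 [0.546 0.05  0.052]
```

View pics/crop0.png

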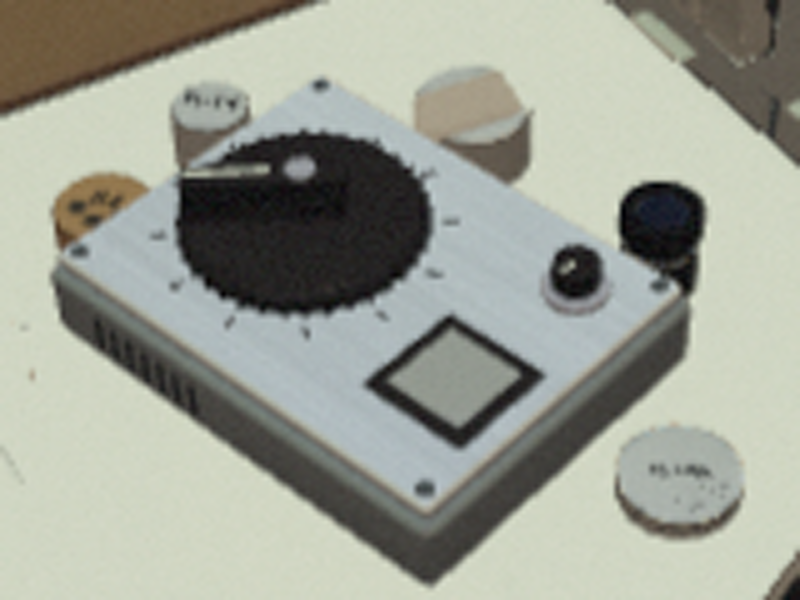

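Crop: boss at (300,167), long end of the bar with the white line at (180,175), trim knob at (578,258). The bar points roughly along world −x at the moment.

```bash
python3 - <<'E'
from h import *
c=np.load("scene0.npz");K,T=c["intrinsics"],c["world_from_camera"]
f=lambda a,b,z:atz(K,T,175+a/5-.4,160+b/4.8-.4,z)
C=f(300,167,.087);B=f(180,174,.087);t=f(578,255,.070)
print("C",C,"B",B,"len",np.linalg.norm(B-C),"ang",np.degrees(np.arctan2(*(B-C)[[1,0]])),"trim",t,np.linalg.norm((C-t)[:2]))
cs=[f(a,b,.052) for a,b in[(320,85),(80,252),(425,488),(660,286)]]
print(np.round(cs,3))
d=cs[1]-cs[2];print("box y ang",np.degrees(np.arctan2(d[1],d[0])));d=cs[0]-cs[3];print(np.degrees(np.arctan2(d[1],d[0])))
# where dial disc is
ds=np.array([f(178,215,.064),f(432,215,.064),f(300,132,.064),f(305,312,.064)]);print(ds.round(3),ds.mean(0))
E
```

```text
C [0.53719751 0.1519119  0.087     ] B [0.4950902  0.17276116 0.087     ] len 0.04698636042998208 ang 153.65788200394584 trim [0.61281012 0.06626249 0.07      ] 0.11425010538728199
[[0.585 0.228 0.052]
 [0.453 0.186 0.052]
 [0.509 0.008 0.052]
 [0.641 0.049 0.052]]
box y ang 107.47354521182551
107.2869699316054
[[0.492 0.174 0.064]
 [0.579 0.121 0.064]
 [0.557 0.193 0.064]
 [0.51  0.099 0.064]] [0.53452438 0.14658772 0.064     ]
```

```bash
python3 -m crank '[[[0,0,0],[-1.74,2.22,0],1],[[0,0,0],[-1.74,2.22,0],1],[[0,0,0],[-1.74,2.22,0],1],[[0,0,0],[-1.74,2.22,0],1],[[0,0,0],[-1.74,2.22,0],1],[[0,0,0],[-1.74,2.22,0],1],[[0,0,0],[-1.74,2.22,0],1],[[0,0,0],[-1.74,2.22,0],1]]' 10
python3 -m crank '[[[0,0,-8],[0,0,0],1],[[0,0,-8],[0,0,0],1],[[0,0,-8],[0,0,0],1],[[0,0,-8],[0,0,0],1],[[0,0,-8],[0,0,0],1],[[0,0,-8],[0,0,0],1],[[0,0,-8],[0,0,0],1],[[0,0,-8],[0,0,0],1]]'
python3 -m crank '[[[0,0,-8],[0,0,0],1],[[0,0,-8],[0,0,0],1],[[0,0,-8],[0,0,0],1],[[0,0,-8],[0,0,0],1],[[0,0,-8],[0,0,0],1],[[0,0,-8],[0,0,0],1],[[0,0,-8],[0,0,0],1],[[0,0,-8],[0,0,0],1]]'
python3 -m crank '[[[0,0,-8],[0,0,0],1],[[0,0,-8],[0,0,0],1],[[0,0,-8],[0,0,0],1],[[0,0,-1.5],[0,0,0],1],[[0,0,0],[0,0,0],1]]'
cat > w.py <<'E'
import sys
from plant import r
from h import *
from scipy.spatial.transform import Rotation as R
n=sys.argv[1];s=r.get_state();c=r.capture("wrist")
W=np.eye(4);W[:3,:3]=R.from_euler("xyz",s["eef_rot"],degrees=True).as_matrix();W[:3,3]=s["tcp_pos"]
c["world_from_camera"]=W@c["hand_eye"];np.savez(n+".npz",**c);cv2.imwrite(f"pics/{n}.png",c["color"][:,:,::-1])
print(s["time_s"],s["joints"].round(1),s["tcp_pos"].round(4),s["eef_rot"].round(2),s["contact_force"].round(1),s["gripper_width"])
E
python3 w.py w1
```

```text
time_s: 0.9
tcp_pos: [0.4962, 0.1396, 0.2512]
eef_rot: [180.0, -0.0, -90.0]
contact_force: [-0.1, 0.4, 0.6]
gripper_width: 0.0289
gripper_force: 0.0
time_s: 1.7
tcp_pos: [0.4971, 0.1391, 0.2512]
eef_rot: [180.0, 0.0, -25.7]
contact_force: [0.2, -0.5, -0.8]
gripper_width: 0.0003
gripper_force: 0.0
time_s: 2.5
tcp_pos: [0.4971, 0.139, 0.2512]
eef_rot: [-180.0, 0.0, 38.3]
contact_force: [0.1, 0.1, 0.6]
gripper_width: 0.0002
gripper_force: 0.0
time_s: 3.0
tcp_pos: [0.4972, 0.1391, 0.2514]
eef_rot: [-180.0, 0.0, 63.3]
contact_force: [0.4, 0.5, -0.3]
gripper_width: 0.0005
gripper_force: 0.0
3.0 [ 37.4   5.5 -19.1  -0.  -65.4 115.9] [0.4972 0.1391 0.2514] [-1.7999e+02  2.0000e-02  6.3350e+01] [ 0.4  0.5 -0.3] 0.0004522585787462331
```

View pics/w1.png

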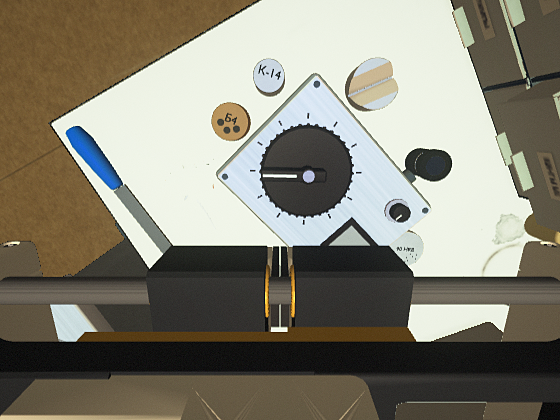

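The wrist view has the bar horizontal in the image, so it is aligned with tool y. The boss is at about (308,176) and the bar tip at (261,176). Next come the second-view measurement and the actual shape of the fingers, from depth.

```bash
python3 - <<'E'
from h import *
c=np.load("w1.npz");K,T=c["intrinsics"],c["world_from_camera"]
C=atz(K,T,308,176,.087);B=atz(K,T,261,176,.087)
print(C,B,np.linalg.norm(B-C),np.degrees(np.arctan2(*(B-C)[[1,0]])))
P=cloud(c,T);print(P[176,308],P[176,270],P[210,300])
# triangulate boss with scene ray
s=np.load("scene0.npz");o1,d1=ray(K,T,308,176);o2,d2=ray(s["intrinsics"],s["world_from_camera"],234.6,194.4)
A=np.stack([d1,-d2],1);q=np.linalg.lstsq(A,o2-o1,rcond=None)[0];print("tri",o1+d1*q[0],o2+d2*q[1])
Q=cloud(c,c["hand_eye"])
for v in(250,262,280,300,320):print(v,[tuple(np.round(Q[v,u]*1000).tolist()) for u in(155,200,255,268,280,292,320,405)])
cr=c["color"][120:235,230:385,::-1];cv2.imwrite("pics/w1c.png",cv2.resize(cr,None,fx=5,fy=5,interpolation=cv2.INTER_CUBIC))
E
```

```text
[0.53412783 0.15089059 0.087     ] [0.49191808 0.17205738 0.087     ] 0.04721965382884401 153.3677491349761
[0.53410591 0.15116899 0.08852074] [0.50025683 0.16832471 0.08955309] [0.51033393 0.11647243 0.06525133]
tri [0.53410616 0.15116573 0.08850294] [0.5364481  0.15029084 0.08869687]
250 [(-89.0, -174.0, 250.0), (38.0, -25.0, -50.0), (38.0, -8.0, -49.0), (11.0, -7.0, 15.0), (-89.0, -0.0, 249.0), (11.0, 6.0, 15.0), (39.0, 11.0, -51.0), (-84.0, 167.0, 237.0)]
262 [(-108.0, -176.0, 251.0), (39.0, -22.0, -60.0), (39.0, -7.0, -59.0), (9.0, -7.0, 3.0), (-108.0, -0.0, 250.0), (33.0, 3.0, -47.0), (38.0, 10.0, -59.0), (-102.0, 170.0, 238.0)]
280 [(37.0, -32.0, -67.0), (37.0, -21.0, -66.0), (37.0, -7.0, -67.0), (33.0, -4.0, -60.0), (31.0, -1.0, -56.0), (33.0, 3.0, -60.0), (36.0, 10.0, -66.0), (36.0, 32.0, -65.0)]
300 [(31.0, -33.0, -66.0), (31.0, -21.0, -66.0), (31.0, -7.0, -66.0), (29.0, -4.0, -63.0), (27.0, -1.0, -59.0), (28.0, 3.0, -62.0), (30.0, 10.0, -65.0), (30.0, 32.0, -65.0)]
320 [(24.0, -34.0, -65.0), (24.0, -22.0, -65.0), (25.0, -7.0, -66.0), (9.0, -5.0, -44.0), (-203.0, -0.0, 251.0), (14.0, 3.0, -51.0), (25.0, 10.0, -66.0), (25.0, 33.0, -66.0)]
```

View pics/w1c.png

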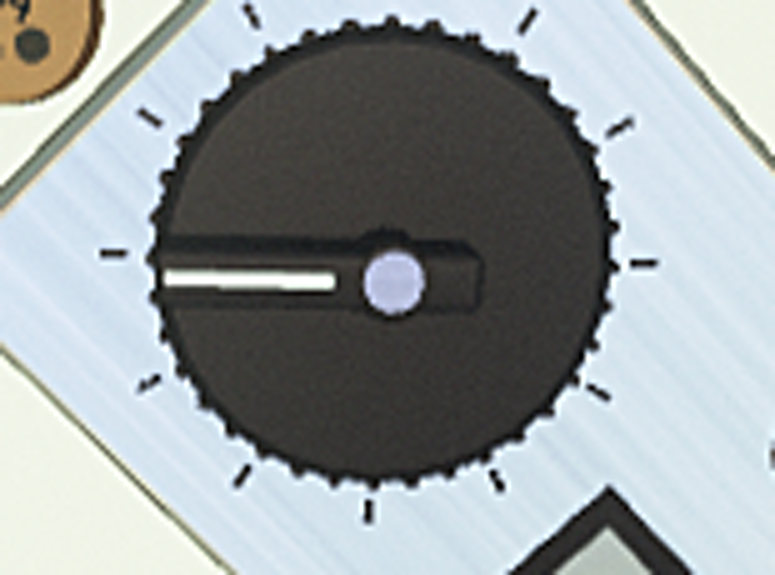

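Both views agree: dial centre (0.535, 0.151), top at about 88 mm, bar angle 153.4°. In the tool frame the centre is at (27.6, 28.5) mm. I'll shift 6.5 mm to −y for leverage and descend behind the bar.

```bash
python3 -m crank '[[[0,0,0],[0,-0.65,2],1],[[0,0,0],[0,0,3],1],[[0,0,0],[0,0,3],1],[[0,0,0],[0,0,3],1],[[0,0,0],[0,0,2],1],[[0,0,0],[0,0,1.5],1],[[0,0,0],[0,0,1.1],1],[[0,0,0],[0,0,0],1]]'
python3 w.py w2
```

```text
time_s: 3.85
tcp_pos: [0.4909, 0.1416, 0.0943]
eef_rot: [-179.9, 0.1, 63.4]
contact_force: [-0.5, -0.3, 0.1]
gripper_width: 0.0003
gripper_force: 0.0
3.85 [ 38.1  14.7 -31.3  -0.  -44.2 115.3] [0.4909 0.1416 0.0943] [-1.7992e+02  1.3000e-01  6.3400e+01] [-0.5 -0.3  0.1] 0.0002774737960426224
```

View pics/w2.png

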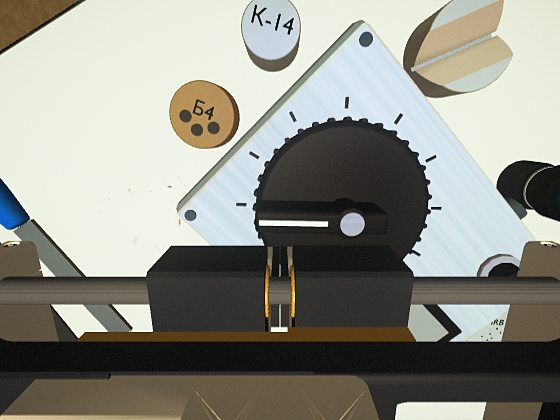

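The fingertips (about columns 265–297, row 247) stand just behind the bar, about 36 mm out from the axis, touching nothing. Now I close the gap and push along the arc.

```bash
python3 -m crank '[[[0,0,0],[0.6,0,0],1],[[0,0,0],[0.4,0,0],1],[[0,0,4],[0.248,-0.103,0],1],[[0,0,4],[0.248,-0.103,0],1],[[0,0,4],[0.248,-0.103,0],1],[[0,0,4],[0.248,-0.103,0],1],[[0,0,4],[0.248,-0.103,0],1],[[0,0,0],[0,0,0],1]]'
cat > g.py <<'E'
from plant import r
import numpy as np
s=r.get_state();y=np.radians(s["eef_rot"][2]);d=np.array([.535,.151])-s["tcp_pos"][:2]
print("c in tool mm",1e3*(d@[np.cos(y),np.sin(y)]),1e3*(d@[np.sin(y),-np.cos(y)]),"z",s["tcp_pos"][2],"yaw",s["eef_rot"][2],"bar turn if touching",63.4-s["eef_rot"][2],s["contact_force"].round(1))
E
python3 g.py; python3 w.py w3
```

```text
time_s: 4.7
tcp_pos: [0.4992, 0.1647, 0.0962]
eef_rot: [180.0, -0.1, 43.4]
contact_force: [-0.0, -0.6, -0.7]
gripper_width: 0.0005
gripper_force: 0.0
c in tool mm 16.571917815618846 34.55229329319322 z 0.09622414169884823 yaw 43.44937152757566 bar turn if touching 19.95062847242434 [-0.  -0.6 -0.7]
4.7 [ 39.7  15.6 -29.5   0.  -44.7  93.8] [0.4992 0.1647 0.0962] [ 1.7999e+02 -7.0000e-02  4.3450e+01] [-0.  -0.6 -0.7] 0.0004866610996021902
```

View pics/w3.png

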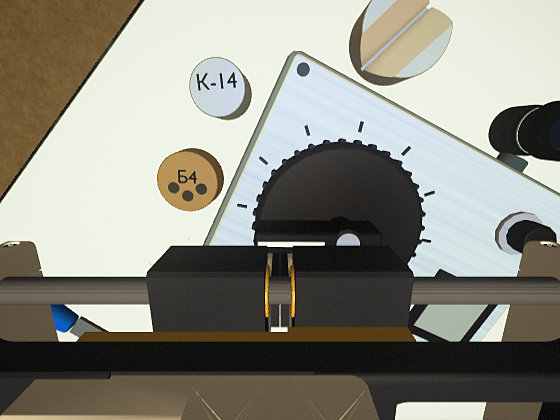

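The bar looks turned by about 20° with the line at row 243, and there is no contact force. It may still be snapping, so I back off a little and measure the line's angle with code.

```bash
python3 -m crank '[[[0,0,0],[-0.5,0,0],1],[[0,0,0],[-0.5,0,0],1],[[0,0,0],[0,0,0],1],[[0,0,0],[0,0,0],1]]'
cat > ang.py <<'E'
import sys
from h import *
c=np.load(sys.argv[1]+".npz");K,T=c["intrinsics"],c["world_from_camera"]
P=cloud(c,T);g=c["color"].min(2).astype(float)
r2=np.hypot(P[...,0]-.535,P[...,1]-.151)
bar=(P[...,2]>.080)&(P[...,2]<.1)&(r2<.055)
m=bar&(g>150)&(r2>.012)
print(bar.sum(),m.sum())
for n,k in(("line",m),("bar",bar)):
    p=P[k][:,:2]
    if len(p)<8: continue
    vx,vy,x,y=cv2.fitLine(p.astype(np.float32),cv2.DIST_HUBER,0,.001,.001).ravel()
    mn=p.mean(0);e=mn-[.535,.151];sg=np.sign(e@[vx,vy])
    print(n,"angle",np.degrees(np.arctan2(sg*vy,sg*vx)).round(1),"via centre",np.degrees(np.arctan2(e[1],e[0])).round(1),"mean",mn.round(4))
E
python3 w.py w4; for i in w1 w2 w3 w4; do echo $i; python3 ang.py $i; done
```

```text
time_s: 5.15
tcp_pos: [0.4916, 0.1572, 0.0958]
eef_rot: [180.0, -0.0, 43.5]
contact_force: [0.8, -0.1, -0.5]
gripper_width: 0.0006
gripper_force: 0.0
5.15 [ 39.6  14.9 -30.7   0.  -44.3  94. ] [0.4916 0.1572 0.0958] [ 1.7999e+02 -3.0000e-02  4.3520e+01] [ 0.8 -0.1 -0.5] 0.0006322394202012607
w1
862 95
line angle 151.1 via centre 152.7 mean [0.5087 0.1646]
bar angle 152.5 via centre 151.7 mean [0.5216 0.1582]
w2
3917 364
line angle 152.5 via centre 152.2 mean [0.509  0.1647]
bar angle 155.0 via centre 155.0 mean [0.5193 0.1583]
w3
2802 292
line angle 133.8 via centre 132.8 mean [0.5146 0.173 ]
bar angle 137.6 via centre 127.9 mean [0.5231 0.1662]
w4
3839 342
line angle 132.2 via centre 132.4 mean [0.5151 0.1728]
bar angle 134.5 via centre 135.3 mean [0.5227 0.1632]
```

```bash
python3 - <<'E'
from h import *
from plant import r
out=[]
for n in("w2","w4"):
    c=np.load(n+".npz");K,T=c["intrinsics"],c["world_from_camera"]
    # rectify top-down: plane z=.052, world window 0.44-.63 x, .06-.25 y ; up=+y
    S=2000;w=.19;n2=int(S*w)
    src=[];dst=[]
    for x,y in[(.44,.25),(.63,.25),(.63,.06),(.44,.06)]:
        p=T[:3,:3].T@(np.array([x,y,.052])-T[:3,3]);src.append((K@p)[:2]/p[2]);dst.append([(x-.44)*S,(.25-y)*S])
    H=cv2.getPerspectiveTransform(np.float32(src),np.float32(dst))
    out.append(cv2.warpPerspective(c["color"][:,:,::-1],H,(n2,n2)))
cv2.imwrite("pics/rect.png",np.hstack(out))
E
```

```text
(no output)
```

View pics/rect.png

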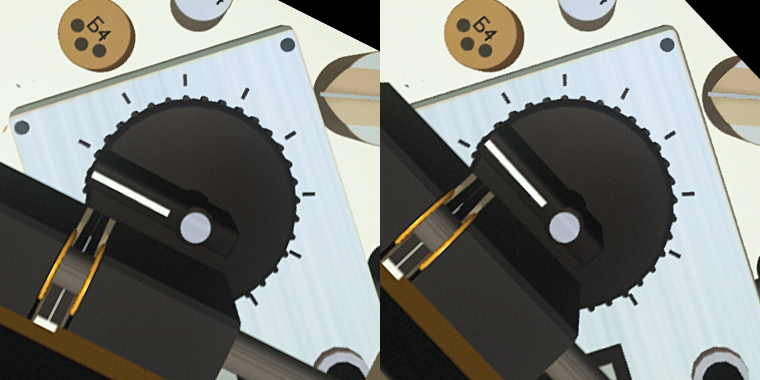

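The box has not moved. The dial started on a tick at about 153° and now reads about 133°, between ticks, with the next tick at about 123°. I take a fresh reading to see whether it is really at rest.

```bash
python3 -m crank '[[[0,0,0],[-0.3,0,0],1],[[0,0,0],[0,0,0],1],[[0,0,0],[0,0,0],1],[[0,0,0],[0,0,0],1],[[0,0,0],[0,0,0],1]]' >/dev/null;python3 w.py w5; python3 ang.py w5; python3 g.py
```

```text
5.7 [ 39.5  14.7 -31.    0.  -44.2  94. ] [0.4894 0.1552 0.0955] [180.     0.    43.51] [-0.4  1.1 -0.1] 0.000419263756061163
3863 354
line angle 132.6 via centre 132.6 mean [0.515  0.1727]
bar angle 135.8 via centre 136.8 mean [0.5224 0.1629]
c in tool mm 30.207615890581085 34.431588852410854 z 0.09552925096437348 yaw 43.50037395538554 bar turn if touching 19.899626044614457 [-0.8  0.6  0. ]
```

```bash
python3 -m crank '[[[0,0,0],[0.7,0,0],1],[[0,0,0],[0.6,0,0],1],[[0,0,2],[0.124,-0.053,0],1],[[0,0,2],[0.124,-0.053,0],1]]'; python3 w.py w6; python3 ang.py w6; python3 g.py
python3 -m crank '[[[0,0,2],[0.124,-0.053,0],1],[[0,0,0],[0,0,0],1]]'; python3 w.py w7; python3 ang.py w7; python3 g.py
```

```text
time_s: 6.15
tcp_pos: [0.5005, 0.1671, 0.0955]
eef_rot: [180.0, -0.0, 39.4]
contact_force: [-0.3, 0.1, -0.7]
gripper_width: 0.0004
gripper_force: 0.0
6.15 [ 39.8  15.9 -29.3   0.  -44.8  89.6] [0.5005 0.1671 0.0955] [180.    -0.    39.43] [-0.3  0.1 -0.7] 0.00040965309339962945
2917 327
line angle 125.9 via centre 125.9 mean [0.5175 0.1752]
bar angle 132.2 via centre 122.5 mean [0.5239 0.1685]
c in tool mm 16.358472291837575 34.38600910028069 z 0.09547864269043653 yaw 39.31341234028466 bar turn if touching 24.08658765971534 [0.3 0.5 0.4]
time_s: 6.4
tcp_pos: [0.5009, 0.1681, 0.0955]
eef_rot: [180.0, -0.0, 37.5]
contact_force: [-0.2, 0.3, 0.2]
gripper_width: 0.0005
gripper_force: 0.0
6.4 [ 39.8  16.  -29.2   0.  -44.8  87.7] [0.5009 0.1681 0.0955] [180.    -0.    37.51] [-0.2  0.3  0.2] 0.000479007511096949
3007 336
line angle 122.2 via centre 122.7 mean [0.519  0.1759]
bar angle 126.4 via centre 120.1 mean [0.5245 0.1692]
c in tool mm 16.715801229273172 34.368648718903486 z 0.09550096914325593 yaw 37.57485388310287 bar turn if touching 25.82514611689713 [-0.1 -0.2 -0.1]
```

The dial is now 30° on, in the first click, ahead of the finger. It needs pushing about 25° past a stop before it snaps. I carry on, re-checking near each count.

```bash
python3 -m crank '[[[0,0,4],[0.248,-0.105,0],1],[[0,0,4],[0.248,-0.105,0],1],[[0,0,4],[0.248,-0.105,0],1],[[0,0,4],[0.248,-0.105,0],1],[[0,0,4],[0.248,-0.105,0],1],[[0,0,4],[0.248,-0.105,0],1],[[0,0,4],[0.248,-0.105,0],1],[[0,0,0],[0,0,0],1]]'; python3 w.py w8; python3 ang.py w8; python3 g.py
```

```text
time_s: 7.25
tcp_pos: [0.513, 0.182, 0.0955]
eef_rot: [180.0, 0.0, 9.5]
contact_force: [-0.1, 0.2, 0.2]
gripper_width: 0.0007
gripper_force: 0.0
7.25 [ 40.2  17.3 -27.2   0.  -45.5  59.4] [0.513  0.182  0.0955] [180.     0.     9.52] [-0.1  0.2  0.2] 0.0006540525187770996
2824 295
line angle 98.6 via centre 98.6 mean [0.5304 0.1812]
bar angle 102.9 via centre 94.1 mean [0.5336 0.1705]
c in tool mm 16.44577130414723 34.1126372535729 z 0.0955457771959536 yaw 9.644046439196249 bar turn if touching 53.755953560803746 [0.8 0.2 0.3]
```

```bash
python3 -m crank '[[[0,0,4],[0.248,-0.106,0],1],[[0,0,4],[0.248,-0.106,0],1],[[0,0,4],[0.248,-0.106,0],1],[[0,0,4],[0.248,-0.106,0],1],[[0,0,4],[0.248,-0.106,0],1],[[0,0,4],[0.248,-0.106,0],1],[[0,0,4],[0.248,-0.106,0],1],[[0,0,0],[0,0,0],1]]'; python3 w.py w9; python3 ang.py w9; python3 g.py
```

```text
time_s: 8.1
tcp_pos: [0.5306, 0.1884, 0.0956]
eef_rot: [-180.0, -0.0, -18.4]
contact_force: [1.5, -0.3, 0.6]
gripper_width: 0.0003
gripper_force: 0.0
8.1 [ 39.5  18.8 -24.8   0.  -46.4  32.1] [0.5306 0.1884 0.0956] [-1.7999e+02 -1.0000e-02 -1.8420e+01] [ 1.5 -0.3  0.6] 0.00034057693268059447
2735 283
line angle 70.4 via centre 69.9 mean [0.5457 0.1801]
bar angle 73.1 via centre 65.6 mean [0.5433 0.1692]
c in tool mm 15.947797574805758 34.01639742101223 z 0.0955792801770471 yaw -18.310701401349352 bar turn if touching 81.71070140134935 [-0.3 -0.8 -0.4]
```

```bash
python3 -m crank '[[[0,0,4],[0.248,-0.106,0],1],[[0,0,4],[0.248,-0.106,0],1],[[0,0,4],[0.248,-0.106,0],1],[[0,0,4],[0.248,-0.106,0],1],[[0,0,4],[0.248,-0.106,0],1],[[0,0,4],[0.248,-0.106,0],1],[[0,0,3],[0.186,-0.08,0],1],[[0,0,0],[0,0,0],1]]'; python3 w.py wa; python3 ang.py wa; python3 g.py
```

```text
time_s: 8.95
tcp_pos: [0.5482, 0.1862, 0.0956]
eef_rot: [180.0, 0.0, -45.4]
contact_force: [-0.5, 1.6, -0.5]
gripper_width: 0.0004
gripper_force: 0.5
8.95 [ 38.1  20.1 -22.8  -0.  -47.2   6.5] [0.5482 0.1862 0.0956] [ 1.800e+02  1.000e-02 -4.538e+01] [-0.5  1.6 -0.5] 0.00039189857554131633
2695 276
line angle 42.5 via centre 41.9 mean [0.558  0.1716]
bar angle 46.5 via centre 37.7 mean [0.5511 0.1634]
c in tool mm 15.62709382539073 34.08525292158281 z 0.0955391735396065 yaw -45.30267601955801 bar turn if touching 108.702676019558 [-0.6 -0.1 -0.7]
```

```bash
python3 -m crank '[[[0,0,2],[0.124,-0.053,0],1],[[0,0,2],[0.124,-0.053,0],1],[[0,0,0],[0,0,0],1],[[0,0,0],[0,0,0],1]]'; python3 w.py wb; python3 ang.py wb; python3 g.py
```

```text
time_s: 9.4
tcp_pos: [0.5509, 0.1849, 0.0956]
eef_rot: [-180.0, -0.0, -49.3]
contact_force: [0.4, -0.1, 0.2]
gripper_width: 0.0005
gripper_force: 0.0
9.4 [ 37.8  20.2 -22.5   0.  -47.2   2.8] [0.5509 0.1849 0.0956] [-1.7999e+02 -2.0000e-02 -4.9340e+01] [ 0.4 -0.1  0.2] 0.0004918137974016389
2803 327
line angle 32.4 via centre 33.1 mean [0.5596 0.167 ]
bar angle 38.5 via centre 31.1 mean [0.5539 0.1624]
c in tool mm 15.449343556798345 34.133038462033895 z 0.09562319599870006 yaw -49.36966203810748 bar turn if touching 112.76966203810747 [ 1.  -0.4  0.2]
```

It has snapped to 32.4°, against a target of 152.3 − 120 = 32.3°. I back away from the bar, lift, and check.

```bash
python3 -m crank '[[[0,0,0],[-0.6,0,0],1],[[0,0,0],[-0.6,0,0],1],[[0,0,0],[0,0,-2],1],[[0,0,0],[0,0,-4],1],[[0,0,0],[0,0,-4],1],[[0,0,0],[0,0,-4],1],[[0,0,0],[0,0,0],1],[[0,0,0],[0,0,0],1]]'; python3 w.py wc; python3 ang.py wc; python3 ang.py w1
python3 - <<'E'
from plant import r
import cv2
im=r.capture("scene")["color"][150:290,165:345,::-1];cv2.imwrite("pics/end.png",cv2.resize(im,None,fx=4,fy=4,interpolation=cv2.INTER_CUBIC))
E
```

```text
time_s: 10.25
tcp_pos: [0.543, 0.1949, 0.2367]
eef_rot: [-179.8, 0.0, -49.5]
contact_force: [-0.3, -0.5, -0.1]
gripper_width: 0.0005
gripper_force: 0.0
10.25 [ 39.2  11.9 -13.4  -0.  -64.6   1.4] [0.543  0.1949 0.2367] [-1.7984e+02  1.0000e-02 -4.9460e+01] [-0.3 -0.5 -0.1] 0.0004946399675109826
944 109
line angle 32.4 via centre 32.9 mean [0.5593 0.1667]
bar angle 32.3 via centre 32.2 mean [0.5469 0.1585]
862 95
line angle 151.1 via centre 152.7 mean [0.5087 0.1646]
bar angle 152.5 via centre 151.7 mean [0.5216 0.1582]
```

View pics/wc.png

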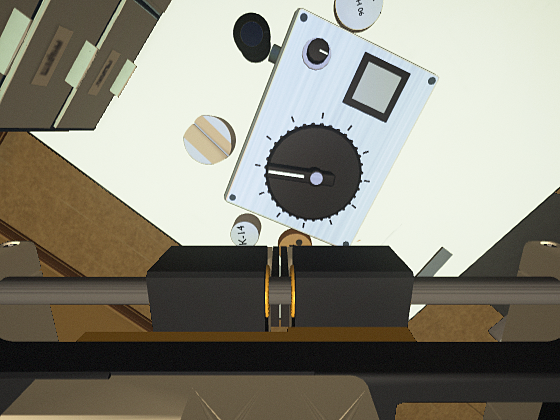

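View pics/end.png

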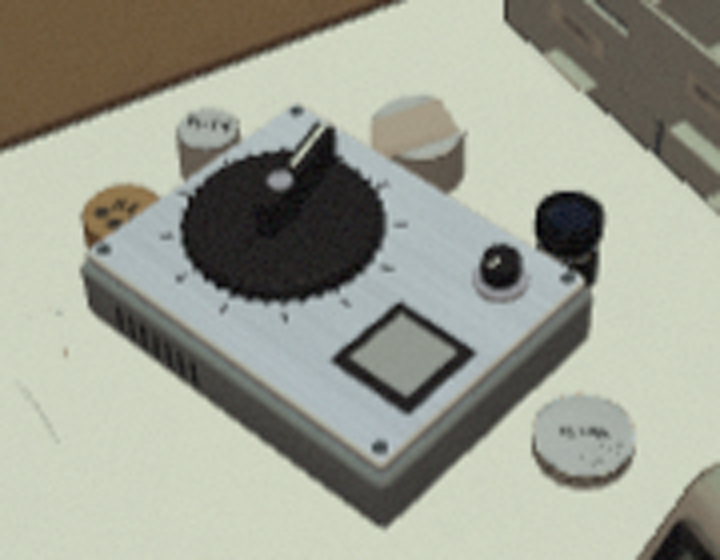

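Both final views show the bar at 32.4°, which is 120° clockwise from the start. The box, knob and bystanders are unmoved and the hand is well clear, so I hand in.

```bash
python3 -c "from plant import r; print(r.close_job())"
```

```text
the job is handed in; nothing more can be done
None
```

The dial was turned four clicks clockwise (bar measured at 120° from its start) and left at rest in that stop with the hand clear, nothing else visibly moved, and the job is handed in.

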